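# Swap the specimen under the shielded inspection camera

### The arm

A 6-joint arm with a two-finger parallel gripper is mounted at the origin on the work surface. World frame = base frame: x ahead of the robot, y to its left, z up, the work surface at z = 0. Lengths are in mm, angles in rad, forces in N, time in s.
With the tool pointing down it reaches from about 325 to 925 mm from the base axis. Payload 3.1 kg.
Tool frame: the origin (TCP) lies midway between the tips of the shut fingers; the grasp point (between the pads) lies 19 mm behind it; z points along the fingers, y is the line along which they close (so a half turn about z gives the same grasp; the last joint's range is limited). The gripper opens to 85 mm and grips with 20 to 120 N. Pads are 22 mm wide; open, the fingers measure 114 mm over their backs; the gripper's body (76 mm by 85 mm) begins 54 mm behind the grasp point. The pads swing forward as they close: fully open they stand 13 mm farther back than shut.
Start: joints at [-1.219, 0.217, 1.613, -0, 1.311, -0.112], TCP at [279.615, -558.976, 231.3] pointing down, gripper open.
Joint ranges: [-2.75, 2.75], [-0.78, 2.1], [0.31, 2.55], [-1.13, 4.27], [0.13, 2.63], [-2.58, 2.58]. Speed limits (rad/s): [2.79, 2.79, 3.14, 3.14, 3.14, 3.14].

### API

Orientations are given as a unit quaternion [x, y, z, w].
In Python, from bench import env, readout, snapshot gives the robot as it stands (env), with the cameras as plain functions and the readings (readout).
- The arm moves only by the shell command python3 shift.py 'ROWS'. ROWS is rows parted by semicolons, their numbers by spaces, 1 to 5 of them, each of 5 numbers: dx, dy, dz in mm, then a turn about the tool's z in rad, then the opening from 0.0 (shut) to 1.0 (fully open); each row shifts and turns the commanded pose from where the row before left it, along the tool's axes as they then stand; what a row does not reach is not made up. A row lasts 1/12 s, in which the tool goes at most 41.7 mm and 0.125 rad, less where a joint would pass 70% of its speed; a pose out of reach is approached as far as the arm can. The fingers move at their own pace and stop on an object; the grip force is fixed at half the most. Time passes only in rows, so rows that do not move let the fingers close. It prints the time, the measured TCP pose, the force, the opening and the grip force at its end.
- readout.get_obs(): the state, without advancing time (a new reading comes with each control period).
- snapshot(name): name is "side" or "top"; returns a dict with "color" (480x640x3 uint8, red, green, blue), "camera_matrix" (3x3 intrinsics, pixels), "D" ([k1, k2, p1, p2, k3] as OpenCV has them; the pictures are not rectified), "extrinsics" (4x4, takes a point from world to camera coordinates). Camera axes: x right, y up, looking along -z (the intrinsics and any distortion apply to the point x, -y, -z); pixel columns grow to the right and rows downward; lengths in mm; the calibration is good to about 2 mm. A picture is of the moment at which its call begins. There is no depth.
- env.close_job(): hands the job in; it is judged then, once.
The state is a dict: "time_s": time; "qpos": joint angles; "dq": joint speeds; "tau": joint torques, N m; "position": TCP position; "eef_rot": TCP orientation; "wrist_force": force on the tool from outside, world axes, zero at the start; "wrist_torque": the same for the moment, N m; "width": opening from 0.0 (shut) to 1.0 (fully open); "gripper_force": force on a finger pad.
Only numpy, scipy, OpenCV 4.12 (cv2) and the standard library are available. Lean on these libraries where they do the work, as an engineer would, in place of code of your own. Each camera call takes 0.05 s, during which the arm holds its last target. There are 200 camera calls.

### The job

The specimen on the carrier with the red grip, under the blue camera, has been examined: slide it out of the shielded stage along the T-shaped slot in the clear cover, and set it down flat in the white tray without dropping it. Then slide the carrier with the green grip in through the same mouth, specimen end first, and along the slot until its specimen is centred under the camera, standing square to the stage; let go of it there. Keep both carriers upright all the time and leave the other things on the bench where they are.

Things in the scene. Friction and masses are not known exactly. Their poses are not given: they have to be found in the camera images.
- stage: Light grey stage fixed to the bench. Origin at bench level below the crossing of the T slot; x inwards from the mouth, z up. Base 10 mm thick: x -75 to +106, y -118 to +118 mm, and in front the open loading apron. Over all but the apron a clear cover, 62 to 68 mm above the bench. Under it 15 mm tall rails bound the space at y = +-110 and x = +98 mm. Ports for the camera at x = 70, y = +-75 mm.
- slot_cross (a point): Crossing of the orange-edged T slot, 24 mm wide, on the cover's top face (x = y = 0 in the stage frame). The entry leg comes from the mouth along y = 0; the cross leg runs along x = 0 from y = -86 to +86 mm. Only the carrier's post fits the slot; plate and specimen pass beneath. A carrier in place has its post at x = 0, y = +-75 mm and the stage's yaw.
- slot_mouth (a point): Open front end of the slot at the cover's front edge, x = -75 mm in the stage frame, on the cover's top face. Below it the mouth is 72 mm wide between guide rails 15 mm tall that run from x = -75 to -40 mm.
- apron (a point): Point on the loading apron (x = -185 mm in the stage frame, 10 mm above the bench, level with the floor inside). The apron is 100 mm wide, x = -200 to -75 mm, open above and at the sides. A carrier with its post here or farther out is clear of the cover and can be lifted or lowered.
- camera: Blue camera on a short 40 mm thick barrel, fixed on one of the two ports of the cover (either side). Origin on its vertical optical axis at the cover's top face, 68 mm above the bench; x and z as the stage's. Top 73.5 mm above the origin; the box reaches from x = -20 to +42 mm, y = -26 to +26 mm.
- cap: Black round blanking cap, 48 mm across, 16 mm tall, fixed on the other port. Origin at the centre of its underside.
- finished: Examined carrier, starts in place under the camera. Aluminium plate 115 x 60 x 8 mm with a 14 mm square post and, on the post, a red grip block. A black mount 38 mm across, 20 mm tall, with a copper specimen sits on the plate 70 mm ahead of the post. 0.24 to 0.45 kg. Origin: underside, below the post axis; x from post to specimen, z up; plate x -25 to +90, y -30 to +30 mm.
- fresh: Next carrier, starts on the bench to the left or right. Aluminium plate 115 x 60 x 8 mm with a 14 mm square post and, on the post, a green grip block. A black mount 38 mm across, 20 mm tall, with a steel specimen sits on the plate 70 mm ahead of the post. 0.24 to 0.45 kg. Origin: underside, below the post axis; x from post to specimen, z up; plate x -25 to +90, y -30 to +30 mm.
- finished_grip (a point): Centre of the red grip block, 86.5 mm above the carrier's underside, on the post axis; block 28 (x) x 16 (y) x 45 mm, 64 to 109 mm above the underside. Pinch it across y. With the carrier on the stage its lower end is 6 mm above the cover.
- fresh_grip (a point): Centre of the green grip block, 86.5 mm above the carrier's underside, on the post axis; block 28 (x) x 16 (y) x 45 mm, 64 to 109 mm above the underside. Pinch it across y. With the carrier on the stage its lower end is 6 mm above the cover.
- finished_middle (a point): Centre of the underside of the red carrier's plate (32.5 mm ahead of its post).
- fresh_specimen (a point): Top of the specimen on the green carrier, 70 mm ahead of its post and 29 mm above its underside.
- tray: White shallow tray fixed to the bench on the side away from the green carrier, 166 (x) x 116 (y) x 16 mm, walls and floor 5 mm thick, so inside 156 x 106 mm. Origin: centre of its underside; the carrier belongs lengthways in it, either way round, plate centred.
- eyepiece: Bystander: aluminium eyepiece standing upright, 42 mm across, 68 mm tall, origin at the centre of its underside.
- bottle: Bystander: amber bottle, 42 mm across, 120 mm tall, origin at the centre of its underside.
- jar: Bystander: white-lidded clear jar, 68 mm across, 70 mm tall, origin at the centre of its underside.
- slidebox: Bystander: blue slide box 100 x 80 x 32 mm, origin at the centre of its underside.
- mouse: Bystander: grey computer mouse 105 x 60 x 32 mm, origin at the centre of its underside.
- screwdriver: Bystander: screwdriver 170 mm long lying on the bench.
- objective: Bystander: steel microscope objective standing upright, 34 mm across, 60 mm tall, origin at the centre of its underside.

How it is judged (in metres and radians):
On the way, in this order (a step that is already met when the one before it is completed fails the run):
1. the red carrier is out from under the cover (x of finished in the frame of stage below -0.17 m), for 0.1 s.
2. the red carrier is set down flat in the tray while the fingers still hold it (horizontal distance between finished_middle and tray below 0.03 m and z of finished in the frame of tray below 0.009 m and angle between finished's own z axis and vertical below 0.08 rad and contact force between the fingers and finished above 0.5 N), for 0.1 s.
3. the green carrier is in the entry leg, low over the base (y of fresh in the frame of stage between -0.014 and 0.014 m and x of fresh in the frame of stage between -0.07 and -0.01 m and z of fresh in the frame of stage below 0.02 m), for 0.1 s.
4. the green carrier's specimen is under the camera (horizontal distance between fresh_specimen and camera below 0.007 m and angle between the x axis of fresh and the x axis of stage, either way round below 0.1 rad and z of fresh in the frame of stage below 0.014 m and angle between fresh's own z axis and vertical below 0.06 rad), for 0.2 s.
At the end, for the whole second after the job is handed in: The red carrier lies flat in the tray, plate centre within 30 mm of the tray's centre; the green carrier's specimen is within 7 mm of the camera axis, the carrier flat on the base and square to the stage within 0.1 rad; both released and at rest (all of step 4 and horizontal distance between finished_middle and tray below 0.03 m and z of finished in the frame of tray below 0.009 m and angle between finished's own z axis and vertical below 0.08 rad and linear speed of each of finished, fresh below 0.01 m/s and contact force between the fingers and fresh below 0.1 N); the robot touches nothing.
It fails at once if one of the bystanders is shifted by more than 20 mm (distance of any of eyepiece, bottle, jar, slidebox, mouse, screwdriver, objective from where it was at the start of the episode above 0.02 m).
It fails at once if a carrier is tipped by more than 0.35 rad (angle between any of finished, fresh's own z axis and vertical above 0.35 rad).
It also fails if it takes over 67 s, if anything falls off the work surface, if the arm or the gripper's body presses on something with over 40 N, if the wrist force passes 120 N, or if a joint passes its speed limit or range.

## Working session

There is one attempt and no reset: what is moved stays moved. The work goes in short steps, Python scripts to look and compute and a shell command to move; the robot and the scene stay as the last step left them, time stands still between calls to the robot, and variables do not carry over. Pictures are saved under pics/ and viewed, at most 10 in all, crops included, and the job is handed in when it is done.

```bash
ls; mkdir -p pics; python3 - <<'E'
from bench import env, readout, snapshot
import cv2,pickle
o=readout.get_obs();print(o)
S={}
for n in("top","side"):
    s=snapshot(n);S[n]=s;cv2.imwrite(f"pics/{n}0.png",s["color"][:,:,::-1]);print(n,s["camera_matrix"],s["D"],s["extrinsics"])
pickle.dump(S,open("s0.pkl","wb"))
E
```

```text
bench.py
pics
shift.py
{'time_s': 0.0, 'qpos': array([-1.21923974e+00,  2.17786411e-01,  1.61493702e+00,  1.03815153e-05,
        1.31132175e+00, -1.12208627e-01]), 'dq': array([-0.00027532, -0.00015934,  0.00105746, -0.00142204, -0.00083289,
       -0.00132674]), 'tau': array([ 1.99821450e-03, -3.96847415e+01, -3.03850329e+01,  1.46429311e-04,
        9.75681294e-03,  6.80373262e-06]), 'position': array([ 279.3056849 , -558.19463264,  229.94677871]), 'eef_rot': array([ 9.73235053e-01,  2.29808676e-01, -1.41422264e-04, -1.21809122e-03]), 'wrist_force': array([ 0.23473501, -0.17553695, -0.59195322]), 'wrist_torque': array([-0.00926595, -0.02398533, -0.00476828]), 'gripper_force': 0.0, 'width': 1.0015355888186848}
top [[499.64059053   0.         314.0322558 ]
 [  0.         499.64059053 247.97638411]
 [  0.           0.           1.        ]] [0.00771327 0.         0.         0.         0.        ] [[ 6.78972593e-03 -9.99945405e-01 -7.94264998e-03  1.13339790e-01]
 [ 9.94753433e-01  5.94325461e-03  1.02128766e-01 -5.46294017e+02]
 [-1.02075985e-01 -8.59440466e-03  9.94739478e-01 -1.25408593e+03]
 [ 0.00000000e+00  0.00000000e+00  0.00000000e+00  1.00000000e+00]]
side [[450.6249273    0.         320.89191014]
 [  0.         450.6249273  239.85568637]
 [  0.           0.           1.        ]] [-0.02816646  0.          0.          0.          0.        ] [[-7.03192614e-01 -7.10964464e-01  7.04832249e-03  3.82662964e+02]
 [ 5.10784375e-01 -4.98255201e-01  7.00600511e-01 -3.41425486e+02]
 [-4.94590203e-01  4.96257278e-01  7.13518917e-01 -9.34547479e+02]
 [ 0.00000000e+00  0.00000000e+00  0.00000000e+00  1.00000000e+00]]
```

View pics/top0.png

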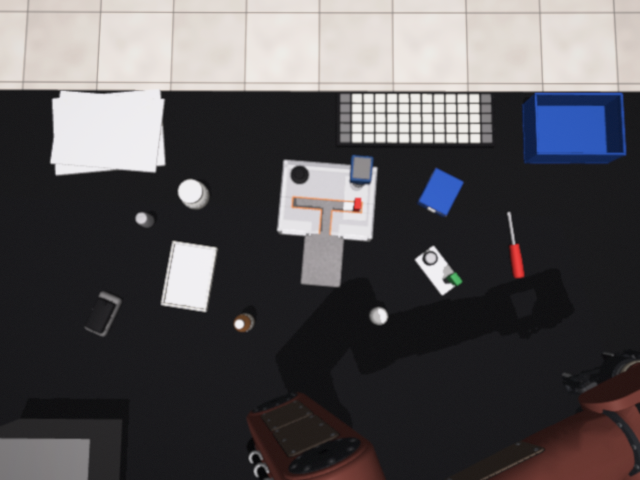

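View pics/side0.png

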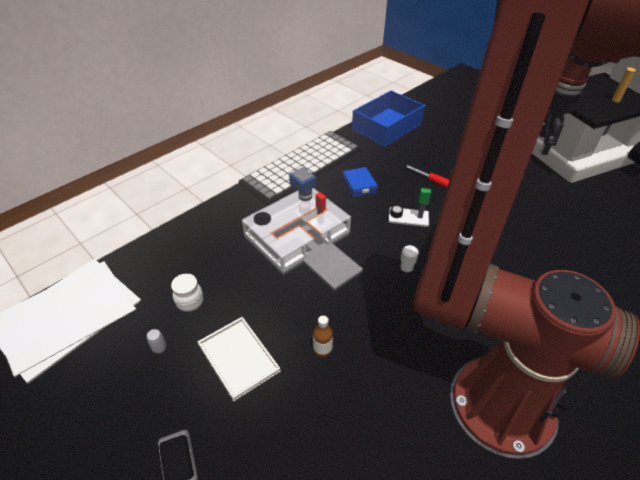

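Top view: stage with T slot at about (328,205), red grip (358,205), camera (361,168) on the right, cap (300,175), tray (190,276), and green carrier with its grip (455,279) and mount (430,257). The eyepiece is at (379,316) and the bottle at (243,322). The side view agrees.

```bash
cat > h.py <<'E'
import cv2,numpy as np,pickle
def cast(s,px,z):
    px=np.asarray(px,float).reshape(-1,1,2)
    u=cv2.undistortPoints(px,s["camera_matrix"],s["D"])[:,0]
    E=s["extrinsics"];d=np.c_[u[:,0],-u[:,1],-np.ones(len(u))]@E[:3,:3]
    c=-E[:3,:3].T@E[:3,3]
    return c+d*((z-c[2])/d[:,2])[:,None]
def proj(s,P):
    E=s["extrinsics"];p=np.asarray(P,float).reshape(-1,3)@E[:3,:3].T+E[:3,3]
    return cv2.projectPoints(p*[1,-1,-1],np.zeros(3),np.zeros(3),s["camera_matrix"],s["D"])[0][:,0]
def mask(s,lo,hi,box):
    hsv=cv2.cvtColor(s["color"],cv2.COLOR_RGB2HSV);m=cv2.inRange(hsv,lo,hi)
    b=np.zeros_like(m);x0,y0,x1,y1=box;b[y0:y1,x0:x1]=1;return m*b
def pts(m): return np.argwhere(m>0)[:,::-1].astype(float)
def big(m):
    c=cv2.findContours(m,cv2.RETR_EXTERNAL,cv2.CHAIN_APPROX_NONE)[0];return max(c,key=cv2.contourArea)
def tri(sa,a,sb,b):
    A=[];y=[]
    for s,p in((sa,a),(sb,b)):
        p0,p1=cast(s,p,0)[0],cast(s,p,100)[0];d=(p1-p0)/np.linalg.norm(p1-p0);M=np.eye(3)-np.outer(d,d);A.append(M);y.append(M@p0)
    return np.linalg.lstsq(np.vstack(A),np.hstack(y),rcond=None)[0]
E
python3 - <<'E'
from h import *
np.set_printoptions(precision=1,suppress=True)
S=pickle.load(open("s0.pkl","rb"));t,d=S["top"],S["side"]
I=t["color"][:,:,::-1]
a=cv2.resize(I[145:300,270:390],None,fx=3.8,fy=3.8,interpolation=cv2.INTER_CUBIC)
b=cv2.resize(I[225:330,400:480],None,fx=4,fy=4,interpolation=cv2.INTER_CUBIC)
c=np.zeros((600,800,3),np.uint8);c[:a.shape[0],:a.shape[1]]=a[:600];c[:b.shape[0],460:460+b.shape[1]]=b
cv2.imwrite("pics/crop.png",c)
# colours
for n,s,box in(("red",t,(345,190,372,220)),("grn",t,(440,265,470,295)),("redS",d,(308,185,335,220)),("grnS",d,(412,180,438,210))):
    m=mask(s,(35,90,40),(85,255,255),box) if "grn" in n else mask(s,(0,150,60),(6,255,255),box)|mask(s,(174,150,60),(180,255,255),box)
    p=pts(m);print(n,len(p),p.mean(0),p.min(0),p.max(0),cv2.minAreaRect(p.astype(np.float32)))
m=mask(t,(7,90,90),(25,255,255),(280,185,375,245));p=pts(m);w=cast(t,p,68)[:,:2]
print("orange",len(p));print(cv2.minAreaRect(w.astype(np.float32)))
np.save("or.npy",w)
# tray
m=mask(t,(0,0,170),(180,60,255),(150,230,230,320));c=big(m);print("tray",cv2.minAreaRect(cast(t,c.reshape(-1,2),16)[:,:2].astype(np.float32)))
# fresh plate
m=mask(t,(0,0,110),(180,70,255),(405,235,465,305));c=big(m);print("plate",cv2.contourArea(c),cv2.minAreaRect(cast(t,c.reshape(-1,2),8)[:,:2].astype(np.float32)))
# apron
m=mask(t,(0,0,70),(180,60,180),(295,240,350,292));c=big(m);print("apron",cv2.minAreaRect(cast(t,c.reshape(-1,2),10)[:,:2].astype(np.float32)))
E
```

```text
red 69 [357.1 204.6] [354. 199.] [360. 210.] ((357.0, 204.5), (11.0, 6.0), 90.0)
grn 135 [454.9 278.8] [447. 272.] [462. 285.] ((454.73175048828125, 279.4146423339844), (13.743291854858398, 11.55685806274414), 51.34019470214844)
redS 126 [320.5 200.4] [316. 192.] [325. 209.] ((320.95086669921875, 200.45901489257812), (17.20178985595703, 8.872502326965332), 84.80557250976562)
grnS 188 [424.5 195.5] [418. 187.] [431. 204.] ((424.56756591796875, 195.5946044921875), (11.507928848266602, 16.439899444580078), 9.462322235107422)
orange 192
((623.6299438476562, -25.17290496826172), (176.03048706054688, 85.09444427490234), 85.24744415283203)
tray ((473.6651916503906, 326.8038024902344), (116.5035171508789, 166.2930145263672), 81.68675231933594)
plate 864.0 ((493.12017822265625, -315.89788818359375), (118.18108367919922, 64.08820343017578), 36.71329116821289)
apron ((512.0433349609375, -16.66507339477539), (104.19691467285156, 123.101806640625), 85.50164031982422)
```

View pics/crop.png

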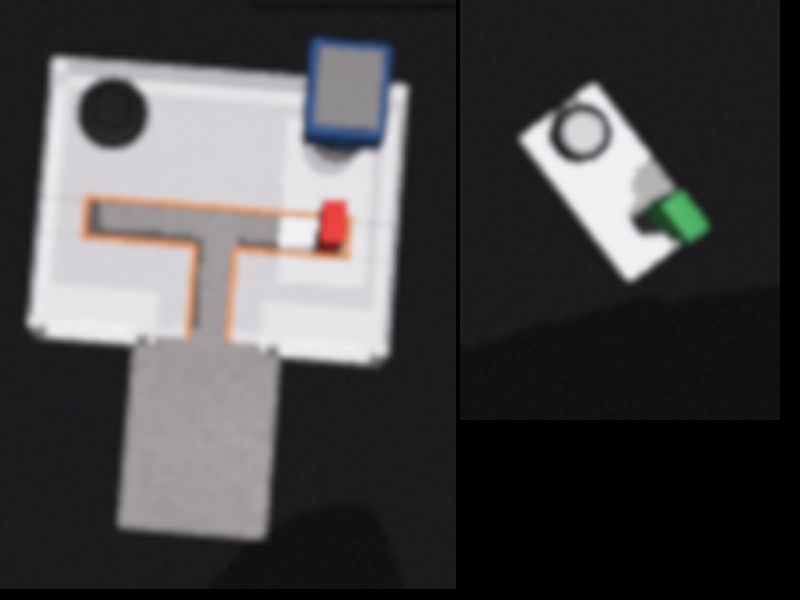

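The crop shows the T slot rotated slightly clockwise, the red carrier at its right end, and green's mount up-left of its grip. I'll refine the poses next.

```bash
python3 - <<'E'
from h import *
np.set_printoptions(precision=1,suppress=True)
S=pickle.load(open("s0.pkl","rb"));t,d=S["top"],S["side"]
print("red tri",tri(t,[357.1,204.6],d,[320.5,200.4]),"grn tri",tri(t,[454.9,278.8],d,[424.5,195.5]))
w=np.load("or.npy");yaw=np.radians(-4.6)
for k in range(4):
    R=np.array([[np.cos(yaw),-np.sin(yaw)],[np.sin(yaw),np.cos(yaw)]])
    l=(w-[650,-27.5])@R   # stage coords about a rough origin
    far=l[(l[:,0]>6)&(l[:,1]<50)] ; near=l[(l[:,0]<-6)&(l[:,0]>-20)&(abs(l[:,1])>20)]
    eL=l[(l[:,0]<-22)&(l[:,1]>5)];eR=l[(l[:,0]<-22)&(l[:,1]<-5)]
    sl=[np.polyfit(q[:,1],q[:,0],1)[0] for q in(far,near)]+[-np.polyfit(q[:,0],q[:,1],1)[0] for q in(eL,eR)]
    print(np.degrees(yaw),np.degrees(np.arctan(sl)),"x far/near",far[:,0].mean(),near[:,0].mean(),"y L/R",eL[:,1].mean(),eR[:,1].mean(),"y ext",l[:,1].min(),l[:,1].max(),[len(q) for q in(far,near,eL,eR)])
    yaw-=np.arctan(np.average(sl,weights=[3,3,1,1]))
for n,p,z in(("bottle",(243,322),120),("eyep",(379,316),68)): print(n,cast(t,p,z))
# green grip: top face at z=109 via brightest green?
for lo in (120,150):
    m=mask(t,(35,90,lo),(85,255,255),(440,265,470,295));print(lo,len(pts(m)),cast(t,pts(m).mean(0),109) if m.any() else 0)
E
```

```text
red tri [ 647.2 -100.9   97.9] grn tri [ 468.4 -339.    84. ]
-4.6000000000000005 [ 1.2 -0.3  0.6  0. ] x far/near 14.701965831853622 -9.901542761005373 y L/R 12.354692870255827 -13.214460819775905 y ext -87.91670727260933 88.12056213322214 [32, 75, 25, 11]
-5.034626663788538 [ 1.3 -0.7  0.1 -0.4] x far/near 14.48195501887351 -9.95816371939182 y L/R 12.00815752219999 -13.55091115747136 y ext -87.81327625761637 88.20149072509983 [33, 75, 25, 11]
-5.2410350376618675 [ 1.1 -0.9 -0.1 -0.6] x far/near 14.5097878475227 -9.98485307121764 y L/R 11.843341339786129 -13.710422750431873 y ext -87.76238583158306 88.23814727243345 [33, 75, 25, 11]
-5.241298879501734 [ 1.1 -0.9 -0.1 -0.6] x far/near 14.509823304451245 -9.984887104072476 y L/R 11.84313056441548 -13.710626532958202 y ext -87.76232005178682 88.23819339598914 [33, 75, 25, 11]
bottle [[361.2 168.3 120. ]]
eyep [[ 375.7 -156.9   68. ]]
120 75 [[ 466.9 -334.9  109. ]]
150 56 [[ 467.2 -334.8  109. ]]
```

```bash
python3 shift.py '0 0 0 0.109 0.6;0 0 0 0.109 0.6;0 0 0 0.109 0.6;0 0 0 0.109 0.6;0 0 0 0.109 0.6'
python3 shift.py '22 -32 0 0 0.6;22 -32 0 0 0.6;22 -32 0 0 0.6;22 -32 0 0 0.6;22 -32 0 0 0.6'
python3 shift.py '22 -32 0 0 0.6;22 -32 0 0 0.6;22 -32 0 0 0.6;22 -32 0 0 0.6;22 -32 0 0 0.6'
python3 shift.py '22 -32 0 0 0.6;22 -32 0 0 0.6;22 -32 0 0 0.6;0 0 0 0 0.6;0 0 0 0 0.6'
```

```text
time_s: 0.52
position: [279.4, -558.5, 230.5]
eef_rot: [0.999, -0.043, -0.0, -0.001]
wrist_force: [0.6, -0.4, 0.4]
width: 0.601
gripper_force: 0.0
time_s: 0.93
position: [402.7, -406.7, 230.7]
eef_rot: [0.999, -0.041, -0.0, -0.0]
wrist_force: [0.7, -0.3, -0.3]
width: 0.596
gripper_force: 0.0
time_s: 1.35
position: [525.4, -256.0, 230.8]
eef_rot: [0.999, -0.041, -0.0, -0.0]
wrist_force: [0.7, -0.5, -0.3]
width: 0.598
gripper_force: 0.0
time_s: 1.77
position: [599.0, -165.5, 230.5]
eef_rot: [0.999, -0.039, -0.001, -0.0]
wrist_force: [-0.1, -0.5, -0.4]
width: 0.601
gripper_force: 0.0
```

```bash
python3 shift.py '21 -33.6 0 0 0.6;21 -33.6 0 0 0.6;0 0 30 0 0.6;0 0 35 0 0.6;0 0 30 0 0.6'
python3 shift.py '0 0 25 0 0.6;0 0 20 0 0.6;0 0 11 0 0.6;0 0 0 0 0.6;0 0 0 0 0.6'
python3 - <<'E'
from bench import env, readout, snapshot;import cv2,numpy as np
I=snapshot("top")["color"][140:260,280:400,::-1];J=snapshot("side")["color"][140:260,240:400,::-1]
cv2.imwrite("pics/g1.png",np.hstack([cv2.resize(x,None,fx=2.8,fy=2.8,interpolation=2) for x in(I,J)]))
E
```

```text
time_s: 2.18
position: [645.3, -104.8, 135.1]
eef_rot: [0.999, -0.041, 0.0, 0.0]
wrist_force: [-0.5, 0.1, -0.3]
width: 0.599
gripper_force: 0.0
time_s: 2.6
position: [645.1, -104.9, 80.0]
eef_rot: [0.999, -0.041, -0.001, -0.0]
wrist_force: [-0.1, -0.6, 1.4]
width: 0.599
gripper_force: 0.0
```

View pics/g1.png

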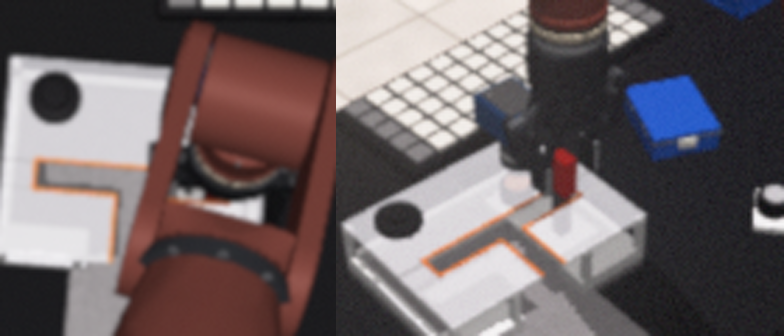

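The side view shows the red block standing between the open fingers at about (565,172). I'll close on it.

```bash
python3 shift.py '1 -2.5 0 0 0.6;0 0 0 0 0;0 0 0 0 0;0 0 0 0 0;0 0 0 0 0'
python3 shift.py '0 0 0 0 0;0 0 0 0 0;0 0 -1 0 0;0 0 0 0 0;0 0 0 0 0'
```

```text
time_s: 3.12
position: [647.4, -101.4, 81.1]
eef_rot: [0.999, -0.041, 0.001, 0.0]
wrist_force: [-0.5, 1.3, 3.7]
width: 0.177
gripper_force: 61.7
time_s: 3.53
position: [647.0, -101.6, 81.2]
eef_rot: [0.999, -0.041, 0.0, 0.0]
wrist_force: [0.9, -0.4, 0.7]
width: 0.179
gripper_force: 61.7
```

```bash
python3 shift.py '0 0 -2 0 0;0 -12 0 0 0;0 -16 0 0 0;0 -16 0 0 0;0 -16 0 0 0'
python3 shift.py '0 -10 0 0 0;0 -4.5 0 0 0;0 0 0 0 0;0 0 0 0 0;0 0 0 0 0'
```

```text
time_s: 3.95
position: [650.9, -39.4, 82.3]
eef_rot: [0.999, -0.04, -0.001, -0.0]
wrist_force: [-0.1, -0.4, -4.1]
width: 0.184
gripper_force: 60.8
time_s: 4.37
position: [653.1, -27.8, 83.4]
eef_rot: [0.999, -0.041, 0.0, 0.0]
wrist_force: [0.1, 0.1, -2.9]
width: 0.179
gripper_force: 60.9
```

```bash
python3 shift.py '-12 0 0 0 0;-20 0 0 0 0;-20 0 0 0 0;-20 0 0 0 0;-20 0 0 0 0'
python3 shift.py '-22 0 0 0 0;-22 0 0 0 0;-22 0 0 0 0;-22 0 0 0 0;-22 0 0 0 0'
python3 shift.py '-5 0 0 0 0;0 0 0 0 0;0 0 0 0 0;0 0 -20 0 0;0 0 -25 0 0'
```

```text
time_s: 4.78
position: [560.5, -20.8, 83.4]
eef_rot: [0.999, -0.041, 0.0, 0.0]
wrist_force: [-0.1, -0.5, -3.3]
width: 0.176
gripper_force: 60.9
time_s: 5.2
position: [450.9, -11.7, 83.7]
eef_rot: [0.999, -0.041, 0.0, 0.0]
wrist_force: [0.2, -0.2, -2.8]
width: 0.179
gripper_force: 60.9
time_s: 5.62
position: [446.0, -10.7, 127.3]
eef_rot: [0.999, -0.041, -0.002, -0.0]
wrist_force: [0.4, -0.2, -3.2]
width: 0.181
gripper_force: 60.8
```

```bash
python3 shift.py '0 0 0 0.063 0;-3 -20 0 0 0;-6 -38 0 0 0;-6 -38 0 0 0;-6 -38 0 0 0'
python3 shift.py '-6 -38 0 0 0;-6 -38 0 0 0;-6 -38 0 0 0;-6 -38 0 0 0;-6 -36 0 0 0'
python3 shift.py '-3 -16 0 0 0;0 0 0 0 0;0 0 0 0 0;0 0 0 0 0;0 0 0 0 0'
```

```text
time_s: 6.03
position: [447.4, 126.4, 129.4]
eef_rot: [0.997, -0.073, 0.002, -0.0]
wrist_force: [0.9, -0.1, -3.4]
width: 0.184
gripper_force: 60.8
time_s: 6.45
position: [444.1, 318.6, 129.0]
eef_rot: [0.997, -0.072, 0.001, -0.001]
wrist_force: [-0.1, -1.5, -3.5]
width: 0.182
gripper_force: 60.9
time_s: 6.87
position: [442.3, 330.8, 128.1]
eef_rot: [0.997, -0.073, -0.0, 0.0]
wrist_force: [-0.3, 0.5, -4.1]
width: 0.182
gripper_force: 61.0
```

```bash
python3 - <<'E'
from bench import env, readout, snapshot;import cv2,numpy as np
I=snapshot("top")["color"][210:350,130:270,::-1];J=snapshot("side")["color"][240:420,140:360,::-1]
cv2.imwrite("pics/g2.png",np.hstack([cv2.resize(x,(390,400),interpolation=2) for x in(I,J)]))
E
```

```text
(no output)
```

View pics/g2.png

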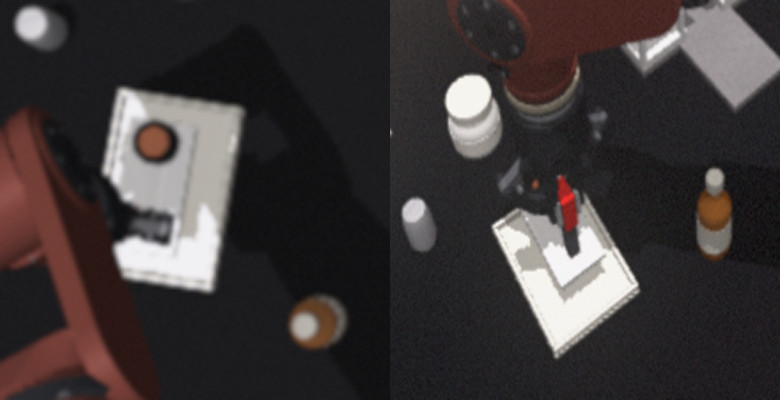

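The top view shows the carrier over the tray, parallel to its long sides, with the mount at (155,142). The plate looks shifted by its height, and the bystanders are clear, so I'll lower it.

```bash
python3 shift.py '0 0 15 0 0;0 0 16 0 0;0 0 12 0 0;0 0 4 0 0;0 0 0 0 0'
python3 shift.py '0 0 2 0 0;0 0 2 0 0;0 0 0 0 0;0 0 0 0 0;0 0 0 0 0'
```

```text
time_s: 7.38
position: [440.5, 330.4, 79.5]
eef_rot: [0.997, -0.072, -0.002, 0.001]
wrist_force: [-0.5, -1.2, -3.0]
width: 0.181
gripper_force: 60.8
time_s: 7.8
position: [442.2, 332.0, 77.9]
eef_rot: [0.997, -0.072, 0.0, -0.0]
wrist_force: [-0.4, 0.5, -2.9]
width: 0.181
gripper_force: 60.8
```

```bash
python3 shift.py '0 0 1 0 0;0 0 1 0 0;0 0 0 0 0;0 0 0 0 0;0 0 0 0 0'
python3 shift.py '0 0 1 0 0;0 0 0 0 0;0 0 0 0 0'
```

```text
time_s: 8.22
position: [442.1, 332.2, 76.1]
eef_rot: [0.997, -0.072, 0.0, -0.0]
wrist_force: [-1.9, 0.8, 3.8]
width: 0.179
gripper_force: 61.7
time_s: 8.47
position: [442.1, 332.3, 76.1]
eef_rot: [0.997, -0.072, 0.0, -0.0]
wrist_force: [-3.1, 0.1, 8.6]
width: 0.177
gripper_force: 62.6
```

```bash
python3 shift.py '0 0 0 0 0;0 0 -1 0 0;0 0 0 0 0.6;0 0 0 0 0.6;0 0 0 0 0.6'
python3 shift.py '0 0 -20 0 0.6;0 0 -40 0 0.6;0 0 -40 0 0.6;0 0 0 0 0.6'
python3 - <<'E'
from h import *;from bench import env, readout, snapshot
pickle.dump({n:snapshot(n) for n in("top","side")},open("s1.pkl","wb"))
S=pickle.load(open("s1.pkl","rb"));t=S["side"]
I=S["top"]["color"][210:350,130:270,::-1];J=t["color"][240:420,140:360,::-1]
cv2.imwrite("pics/g3.png",np.hstack([cv2.resize(x,(390,400),interpolation=2) for x in(I,J)]))
E
```

```text
time_s: 8.88
position: [442.1, 331.7, 75.2]
eef_rot: [0.997, -0.072, 0.0, -0.0]
wrist_force: [0.5, 1.0, 0.7]
width: 0.59
gripper_force: 0.0
time_s: 9.22
position: [447.4, 334.8, 184.5]
eef_rot: [0.997, -0.072, 0.007, -0.005]
wrist_force: [1.4, 0.7, 1.6]
width: 0.603
gripper_force: 0.0
```

View pics/g3.png

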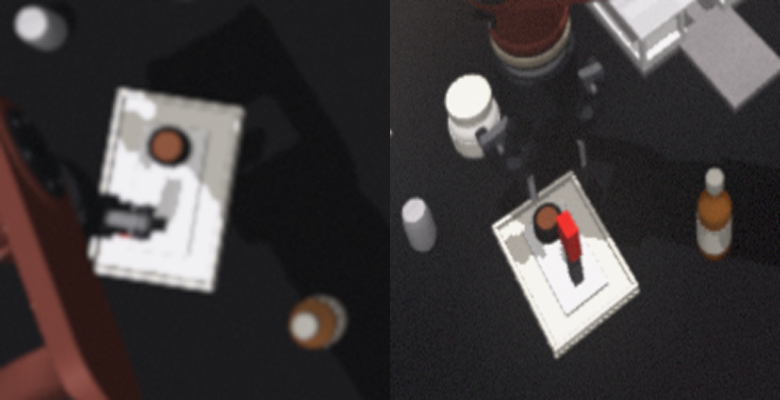

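Red lies flat in the tray with its mount at (168,147), and the gripper is clear. Next is green.

```bash
python3 shift.py '4 20 0 0 0.6;7 38 0 0 0.6;7 38 0 0 0.6;7 38 0 0 0.6;7 38 0 0 0.6'
python3 shift.py '7 38 0 0 0.6;7 38 0 0 0.6;7 38 0 0 0.6;7 38 0 0 0.6;7 38 0 0 0.6'
python3 shift.py '7 38 0 0 0.6;7 38 0 0 0.6;7 38 0 0 0.6;7 38 0 0 0.6;7 38 0 0 0.6'
python3 shift.py '7 38 0 0 0.6;7 38 0 0 0.6;4 20 0 0 0.6;0 0 0 -0.112 0.6;0 0 0 -0.112 0.6'
python3 shift.py '0 0 0 -0.112 0.6;0 0 0 -0.112 0.6;0 0 0 -0.112 0.6;0 0 0 -0.112 0.6;0 0 0 -0.112 0.6'
python3 shift.py '0 0 0 0 0.6;0 0 0 0 0.6;0 0 0 0 0.6'
```

```text
time_s: 9.73
position: [447.0, 155.2, 173.1]
eef_rot: [0.997, -0.071, -0.002, 0.001]
wrist_force: [0.6, 0.6, 0.4]
width: 0.601
gripper_force: 0.0
time_s: 10.15
position: [454.4, -37.7, 173.3]
eef_rot: [0.997, -0.072, -0.002, -0.0]
wrist_force: [1.4, 0.2, 0.6]
width: 0.599
gripper_force: 0.0
time_s: 10.57
position: [461.8, -230.5, 173.1]
eef_rot: [0.997, -0.072, -0.002, -0.001]
wrist_force: [0.3, 0.4, 0.9]
width: 0.604
gripper_force: 0.0
time_s: 10.98
position: [466.0, -327.9, 172.7]
eef_rot: [0.999, 0.041, -0.001, -0.001]
wrist_force: [0.4, 0.5, 0.5]
width: 0.596
gripper_force: 0.0
time_s: 11.4
position: [466.2, -325.9, 172.7]
eef_rot: [0.948, 0.317, -0.001, -0.002]
wrist_force: [-0.7, -0.3, -1.0]
width: 0.602
gripper_force: 0.0
time_s: 11.65
position: [466.8, -326.3, 174.0]
eef_rot: [0.95, 0.313, -0.001, -0.001]
wrist_force: [0.3, -0.3, -0.0]
width: 0.6
gripper_force: 0.0
```

```bash
python3 shift.py '-5.4 8 10 0 0.6;0 0 30 0 0.6;0 0 30 0 0.6;0 0 20 0 0.6;0 0 13 0 0.6'
python3 shift.py '0 0 0 0 0.6;0 0 0 0 0.6;0 0 0 0 0;0 0 0 0 0;0 0 0 0 0'
python3 shift.py '0 0 0 0 0;0 0 0 0 0;0 0 0 0 0;0 0 0 0 0'
```

```text
time_s: 12.07
position: [465.9, -335.4, 68.4]
eef_rot: [0.949, 0.314, -0.001, -0.002]
wrist_force: [-1.0, -0.2, 0.1]
width: 0.603
gripper_force: 0.0
time_s: 12.48
position: [468.6, -336.9, 74.1]
eef_rot: [0.949, 0.314, 0.0, 0.001]
wrist_force: [-2.5, 5.7, -1.1]
width: 0.182
gripper_force: 28.5
time_s: 12.82
position: [468.5, -337.0, 73.7]
eef_rot: [0.949, 0.315, 0.0, 0.001]
wrist_force: [-1.3, 1.6, 5.6]
width: 0.177
gripper_force: 62.1
```

```bash
python3 shift.py '0 0 -10 0 0;0 0 -25 0 0;0 0 -30 0 0;0 0 -20 0 0;0 0 0 0.12 0'
python3 shift.py '0 0 0 0.12 0;0 0 0 0.12 0;0 0 0 0.12 0;0 0 0 0.12 0;0 0 0 0.12 0'
python3 shift.py '-4.2 -32 0 0 0;-4.2 -32 0 0 0;-4.2 -32 0 0 0;-4.2 -32 0 0 0;-4.2 -32 0 0 0'
python3 shift.py '-4.2 -32 0 0 0;-4.2 -32 0 0 0;-4.2 -32 0 0 0;-4.2 -32 0 0 0;-4.2 -32 0 0 0'
python3 shift.py '0 0 0 0 0;0 0 0 0 0;0 0 0 0 0;0 0 0 0 0'
```

```text
time_s: 13.23
position: [470.3, -338.6, 162.6]
eef_rot: [0.967, 0.256, 0.002, 0.004]
wrist_force: [0.9, -1.4, -4.4]
width: 0.18
gripper_force: 60.8
time_s: 13.65
position: [466.9, -335.5, 156.1]
eef_rot: [0.999, -0.043, -0.001, -0.001]
wrist_force: [0.1, 0.3, -3.5]
width: 0.176
gripper_force: 60.7
time_s: 14.07
position: [458.3, -173.3, 156.2]
eef_rot: [0.999, -0.04, -0.001, -0.001]
wrist_force: [1.1, 0.9, -3.0]
width: 0.18
gripper_force: 60.7
time_s: 14.48
position: [450.1, -12.3, 156.5]
eef_rot: [0.999, -0.04, -0.001, -0.0]
wrist_force: [0.6, -0.4, -4.0]
width: 0.182
gripper_force: 60.7
time_s: 14.82
position: [451.4, -14.9, 157.1]
eef_rot: [0.999, -0.041, -0.0, 0.0]
wrist_force: [-0.5, 0.3, -4.9]
width: 0.177
gripper_force: 61.2
```

```bash
python3 shift.py '0 -4 0 0 0;0 0 20 0 0;0 0 25 0 0;0 0 18 0 0;0 0 7 0 0'
python3 shift.py '0 0 0 0 0;0 0 0 0 0;0 0 0 0 0'
python3 - <<'E'
from h import *;from bench import env, readout, snapshot
S={n:snapshot(n) for n in("top","side")}
pickle.dump(S,open("s2.pkl","wb"))
I=S["top"]["color"][190:300,270:390,::-1];J=S["side"]["color"][180:310,230:390,::-1]
cv2.imwrite("pics/g4.png",np.hstack([cv2.resize(I,(390,358),interpolation=2),cv2.resize(J,(410,358),interpolation=2)]))
c=[640.2-0,0]
yaw=-.082;P=np.array([451.7,-10.9]);P=readout.get_obs()["position"][:2];print(P)
x=np.array([np.cos(yaw),np.sin(yaw)])
for n in S: print(n,proj(S[n],np.r_[P+70*x,42]))
E
```

```text
time_s: 15.23
position: [449.4, -10.4, 84.4]
eef_rot: [0.999, -0.041, -0.003, -0.0]
wrist_force: [-1.3, 0.8, -0.1]
width: 0.181
gripper_force: 62.0
time_s: 15.48
position: [453.3, -10.6, 88.6]
eef_rot: [0.999, -0.04, 0.001, 0.0]
wrist_force: [0.6, -0.2, -4.2]
width: 0.182
gripper_force: 61.3
[453.2928646  -10.44478952]
top [[321.73426439 256.57803071]]
side [[331.14461848 254.00108588]]
```

View pics/g4.png

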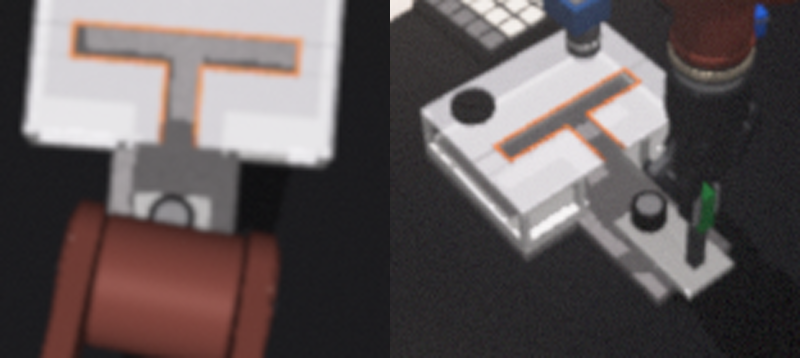

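The mount top is at about (331.5,253.7) in the side view, against a predicted (331.1,254.0), so the carrier sits true in the grip, lined up with the slot mouth. I'll slide it in.

```bash
python3 shift.py '10 0 2 0 0;18 0 0 0 0;18 0 0 0 0;18 0 0 0 0;18 0 0 0 0'
python3 shift.py '18 0 0 0 0;18 0 0 0 0;15 0 0 0 0;10 0 0 0 0;0 0 0 0 0'
python3 shift.py '10 0 0 0 0;10 0 0 0 0;10 0 0 0 0;0 0 0 0 0;0 0 0 0 0'
```

```text
time_s: 16.0
position: [535.3, -16.8, 86.3]
eef_rot: [0.999, -0.04, 0.001, 0.0]
wrist_force: [-0.2, -0.0, -5.1]
width: 0.181
gripper_force: 61.2
time_s: 16.42
position: [597.5, -22.0, 86.7]
eef_rot: [0.999, -0.04, 0.002, 0.0]
wrist_force: [-0.0, -0.3, -3.7]
width: 0.179
gripper_force: 61.3
time_s: 16.83
position: [624.6, -24.0, 85.4]
eef_rot: [0.999, -0.04, -0.0, 0.0]
wrist_force: [-0.9, -0.1, -5.1]
width: 0.178
gripper_force: 61.3
```

```bash
python3 shift.py '10 0 0 0 0;10 0 0 0 0;8.4 0.7 0 0 0;0 0 0 0 0;0 0 0 0 0'
python3 shift.py '0 10 0 0 0;0 15 0 0 0;0 15 0 0 0;0 15 0 0 0;0 12 0 0 0'
python3 shift.py '0 7 0 0 0;0 0 0 0 0;0 0 0 0 0;0 0 0 0 0'
```

```text
time_s: 17.25
position: [652.4, -27.0, 85.2]
eef_rot: [0.999, -0.04, -0.0, -0.0]
wrist_force: [-0.2, 0.1, -3.5]
width: 0.179
gripper_force: 61.2
time_s: 17.67
position: [646.8, -96.5, 85.4]
eef_rot: [0.999, -0.041, -0.0, 0.0]
wrist_force: [0.3, 0.3, -3.4]
width: 0.179
gripper_force: 61.3
time_s: 18.0
position: [646.6, -100.4, 85.2]
eef_rot: [0.999, -0.04, -0.0, -0.0]
wrist_force: [0.1, 0.9, -4.8]
width: 0.181
gripper_force: 61.2
```

```bash
python3 shift.py '0 1.2 1 0 0;0 0 1 0 0;0 0 0 0 0;0 0 0 0 0;0 0 0 0 0'
python3 shift.py '0 0 1 0 0;0 0 0 0 0;0 0 0 0 0;0 0 0 0 0'
```

```text
time_s: 18.42
position: [646.9, -101.4, 83.9]
eef_rot: [0.999, -0.04, 0.0, -0.0]
wrist_force: [-1.6, 1.0, 0.5]
width: 0.179
gripper_force: 61.9
time_s: 18.75
position: [647.0, -101.4, 83.8]
eef_rot: [0.999, -0.04, 0.0, -0.0]
wrist_force: [-3.9, 2.3, 5.8]
width: 0.176
gripper_force: 62.5
```

Seated. I'll release, retreat straight up and back, then check.

```bash
python3 shift.py '0 0 -1 0 0;0 0 0 0 0.6;0 0 0 0 0.6;0 0 0 0 0.6;0 0 0 0 0.6'
python3 shift.py '0 0 -20 0 0.6;0 0 -35 0 0.6;0 0 -40 0 0.6;-20 20 -30 0 0.6;-20 30 0 0 0.6'
python3 shift.py '-20 35 0 0 0.6;-20 35 0 0 0.6;-20 35 0 0 0.6;-20 35 0 0 0.6;-20 35 0 0 0.6'
python3 shift.py '0 35 0 0 0.6;0 0 0 0 0.6;0 0 0 0 0.6;0 0 0 0 0.6'
python3 - <<'E'
from h import *;from bench import env, readout, snapshot
np.set_printoptions(precision=1,suppress=True)
S={n:snapshot(n) for n in("top","side")};t,d=S["top"],S["side"]
pickle.dump(S,open("s3.pkl","wb"))
I=t["color"][145:300,150:390,::-1];J=d["color"][160:280,230:370,::-1]
cv2.imwrite("pics/g5.png",np.hstack([cv2.resize(I,(420,300),interpolation=2),cv2.resize(J,(350,300),interpolation=2)]))
a=pts(mask(t,(35,90,40),(85,255,255),(345,190,372,220)));b=pts(mask(d,(35,90,40),(85,255,255),(305,180,340,222)))
print(len(a),len(b),"grip tri",tri(t,a.mean(0),d,b.mean(0)),a.mean(0),b.mean(0))
E
```

```text
time_s: 19.17
position: [647.1, -102.2, 83.4]
eef_rot: [0.999, -0.04, 0.0, 0.0]
wrist_force: [-0.2, 0.2, 0.3]
width: 0.598
gripper_force: 0.0
time_s: 19.58
position: [608.5, -148.8, 218.0]
eef_rot: [0.999, -0.038, 0.008, 0.002]
wrist_force: [2.4, -0.5, 1.4]
width: 0.598
gripper_force: 0.0
time_s: 20.0
position: [487.9, -316.5, 208.6]
eef_rot: [0.999, -0.04, 0.0, 0.0]
wrist_force: [-0.2, -0.0, -0.1]
width: 0.602
gripper_force: 0.0
time_s: 20.33
position: [486.3, -349.8, 208.2]
eef_rot: [0.999, -0.041, 0.0, -0.0]
wrist_force: [0.1, 0.5, 0.2]
width: 0.601
gripper_force: 0.0
70 127 grip tri [ 647.9 -102.7   98.1] [357.8 204.2] [321.  199.9]
```

View pics/g5.png

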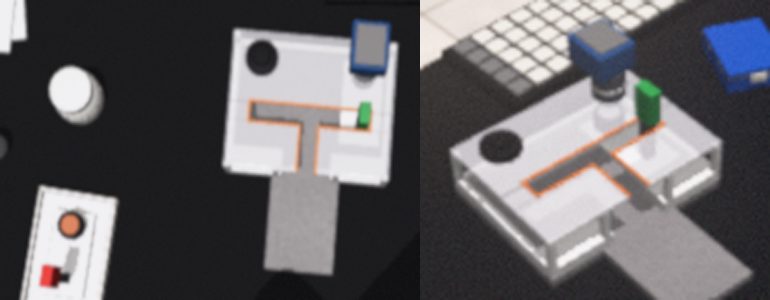

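Green stands where red stood, with its grip at (647.9,-102.7) against red's (647.2,-100.9), square to the stage and just in front of the camera barrel. Red is flat in the tray, and nothing touches the robot.

```bash
python3 -c "
from bench import env, readout, snapshot
print(env.close_job())"
```

```text
the job is handed in; nothing more can be done
None
```

The job is handed in with no verdict returned: the red carrier is flat in the tray, and the green one is released under the camera within about 2 mm of where red stood, finished at about 20 s of the 67 s allowed.

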